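# Hang the register frame on its twin pins and latch it

## Task

Pick up the register frame by its wooden grip and hang it on the printing board's two brass pins, both holes at once, lowering it gently until it lies flat and fully home around the carved block; then swing the red latch round until it stands over the frame's near edge. The pin bar is clamped by hand and sits a few millimetres off its proper place on the board, so feel for the pins and do not force or drop the frame. Leave the rest of the table as it is.

Things in the scene. Friction and masses are not known exactly. Their poses are not given: they have to be found in the camera images.
- frame_grip (a point): Centre of the wooden grip bar of the loose register frame (aluminium, 0.3-0.5 kg, 160 along x, 200 along y, 8 thick, open window 108 x 120). 42 above the frame's underside, over its middle and its centre of mass. The bar runs along the frame's y, 16 wide, 16 high, 150 long, free underneath; pinch it across x at its middle. z up. Starts flat on the table.
- hole_round (a point): Round through hole, 15 diameter, in one side bar of the frame, at the underside: x 0, y +85 from the frame's middle. Frame axes.
- hole_slot (a point): Slot through the other side bar, 15 along x, 20 along y, at the underside: x 0, y -85 from the frame's middle. Frame axes.
- board: Grey printing board, fixed, 240 along y, x from -130 to +105, 15 thick; origin on its underside. z up, the latch at its -x edge. Carries a carved block (80 x 90, top 27 up), two rest strips, the latch and the pin bar. A frame fully home rests on strips and pin bar, its axes along the board's: underside 19, grip centre 61 above the board's underside. Over 30 N on it is forcing.
- pin_mark_round (a point): NOMINAL middle of the tip of the brass pin for the round hole: board x 0, y +85, 37 above the underside. Pins: 12 diameter, 18 high over the bar; flat tops 8 across with a 2 mm 45 degree bevel. A hole less than about 4 off a pin rides on the bevel, which pushes the frame the way it must go; farther off it lands on the flat top.
- pin_mark_slot (a point): NOMINAL middle of the tip of the twin pin, for the slot: board x 0, y -85, 37 up. Both pins stand on one brass bar (26 x 200 x 4), clamped by hand: parallel to board y and rigid, but displaced from nominal by 5.5 to 7 in x, towards +x or -x, and by up to 3.5 in y either way, unmeasured. The frame's home (nominally grip centre over the board's origin) shifts with it.
- latch (a joint): Angle (rad) of the red latch arm about an upright axis at board x -107, y 0. 0 = closed, at its stop: arm along board x, over the frame's near edge. Starts open at 1.6 to 2.1; positive is counter-clockwise from above, towards board +y. Friction (0.05 N m) holds it. Arm underside 29.5 above the board's underside: 2.5 over a frame fully home; a higher frame blocks it.
- latch_knob (a point): Middle of the upright red knob on the latch arm, 12 diameter, standing from 34.5 to 61.5 above the board's underside; this point is 48 above it. It is 42 from the latch's axis and moves round with it.
- pot: Bystander, leave alone: white ink pot, 60 wide, 60 tall, between the two work places. Origin under its middle.
- brayer: Bystander, leave alone: ink roller with yellow handle, 130 wide. Origin under its middle.
- bottle: Bystander, leave alone: amber bottle, 68 wide, 170 tall. Origin under its middle.
- jar_blue: Bystander, leave alone: blue cup, 68 wide, 55 tall. Origin under its middle.
- tin: Bystander, leave alone: copper-coloured ink tin, 84 wide, 75 tall. Origin under its middle.
- knife: Bystander, leave alone: ink spatula lying on the left side. Origin under its middle.
- brush: Bystander, leave alone: brush lying on the right side. Origin under its middle.

How it is judged:
By the outcome, as a careful person would: the job done as asked, in the order asked, and still so for the second after the job is handed in, with the robot touching nothing.
It also fails if it takes over 64 s, if anything falls off the work surface, if the arm or the gripper's body presses on something with over 40 N, if the wrist force passes 120 N, or if a joint passes its speed limit or range.

## Robot

A 7-joint arm with a two-finger parallel gripper is mounted at the origin on the work surface. World frame = base frame: x ahead of the robot, y to its left, z up, the work surface at z = 0. Lengths are in m, angles in rad, forces in N, time in s.
With the tool pointing down it reaches from about 0.4 to 0.875 m from the base axis. Payload 19.3 kg.
Tool frame: the origin (TCP) lies at the very end of the fingers, on their centre line; the grasp point (between the pads) lies 19 mm behind it; z points along the fingers, y is the direction in which the jaws open and shut (so a half turn about z gives the same grasp; the last joint's range is limited). The gripper opens to 85 mm and grips with 20 to 120 N. Pads are 22 mm wide; open, the fingers measure 114 mm over their backs; the gripper's body (76 mm by 85 mm) begins 54 mm behind the grasp point. The pads swing forward as they close: fully open they stand 13 mm farther back than shut.
Start: joints at [-1.189, 0.521, -0.036, 1.599, 0.021, 1.021, -0.113], TCP at [0.273, 0.562, 0.231] pointing down, gripper open.
Joint ranges: [-2.91, 2.91], [-0.3, 2.13], [-1.5, 1.42], [0.17, 2.43], [-1.26, 4.41], [0.16, 1.93], [-2.52, 2.52]. Speed limits (rad/s): [1.89, 1.89, 2.39, 2.39, 3.01, 3.01, 3.01].

## Interface

Orientations are given as a unit quaternion [w, x, y, z].
In Python, from cell import get_state, read_camera, camera_model, hand_in gives the robot as it stands.
- The arm moves only by the tool step_arm, never from a script. Its argument "commands" is a list of rows, each a list of 3 entries, a list of its own where there are three numbers: the finger opening in m, from 0 to 0.0854, then the shift along the tool's x, y, z in m, then the turn about the tool's z in rad. A call has 1 to 10 rows; each row is the pose to reach, as a shift and turn from the pose commanded when the call began, along the tool's axes at that moment; what a row does not reach only later rows make up. A row lasts 1/12 s, in which the tool goes at most 41.7 mm and 7.16 degrees, less where a joint would pass 70% of its speed; a pose out of reach is approached as far as the arm can. A call with a gripper value outside its range is refused whole. The fingers move at their own pace and stop on an object; the grip force is fixed at half the most. Time passes only in rows, so rows that repeat a pose let the fingers close. It gives the time, the measured TCP pose, the force and the opening at its end, in the units of the state.
- get_state(): the state, without advancing time (a new reading comes with each control period).
- read_camera(name): name is "side" or "top" or "wrist"; returns (picture, depth): 400x640x3 uint8, red, green, blue; 400x640 float32, m along the optical axis (not along the pixel's ray), 0 where there is no reading.
- camera_model(name): a dict with "intrinsics" (3x3 intrinsics, pixels), "T" (4x4, takes a point from camera to world coordinates); the wrist camera has in their place "tool_from_camera" (4x4, takes a point from camera to tool coordinates, whose origin is the TCP and whose axes are the flange's). Camera axes: x right, y down, z forward; pixel columns grow to the right and rows downward; lengths in m; the calibration is good to about 2 mm. A picture is of the moment at which its call begins: read the wrist's pose just before it. camera_model takes no time and is no camera call.
- hand_in(): hands the job in, once; it reports no verdict.
The state is a dict: "time_s": time; "joints": joint angles; "joint_velocities": joint speeds; "tau": joint torques, N m; "ee_pos": TCP position; "ee_rot": TCP orientation; "force": force on the tool from outside, world axes, zero at the start; "wrist_torque": the same for the moment, N m; "finger_gap": opening from 0.0 (shut) to 1.0 (fully open).
Only numpy, scipy, OpenCV 4.12 (cv2) and the standard library are available. Lean on these libraries where they do the work, as an engineer would, in place of code of your own. Each camera call takes 0.05 s, during which the arm holds its last target. There are 200 camera calls.

## Working session

There is one attempt and no reset: what is moved stays moved. The work goes in short steps, Python scripts to look and compute and a tool call to move; the robot and the scene stay as the last step left them, time stands still between calls to the robot, and variables do not carry over. Pictures are saved under pics/ and viewed, about 8 in all and at most 12, crops included, and the job is handed in when it is done.

Besides the shell and the picture viewer there is one more tool, called after ">>>" by a JSON object that holds its "name" and its "arguments", one argument or row to a line. step_arm: Moves the arm, as the interface text tells. Its arguments: {"type":"object","properties":{"commands":{"type":"array"}},"required":["commands"]}

```bash
mkdir -p pics; ls; python3 - <<'E'
from cell import *
import cv2,numpy as np
s=get_state();print(s)
for n in("top","side"):
    p,d=read_camera(n);cv2.imwrite(f"pics/{n}0.png",p[...,::-1]);np.savez(f"pics/{n}0.npz",p=p,d=d)
    m=camera_model(n);print(n,m)
print(camera_model("wrist"))
E
```

```text
pics
{'time_s': 0.0, 'joints': array([-1.18919182,  0.52201855, -0.03637104,  1.60000493,  0.02119807,
        1.02110103, -0.11280715]), 'joint_velocities': array([-0.00066897, -0.00140547, -0.00063429, -0.00128107, -0.00043951,
       -0.00092454, -0.00039644]), 'tau': array([-4.86701319e-04, -9.27132654e+01,  1.97951876e+00, -3.69945681e+01,
        1.78304699e-02,  8.26410076e-03,  9.27449690e-06]), 'ee_pos': array([0.27272985, 0.56197642, 0.23072352]), 'ee_rot': array([-9.96454765e-05,  2.23976167e-01,  9.74594453e-01, -5.64841479e-04]), 'force': array([0.45795014, 1.22997751, 0.68403434]), 'wrist_torque': array([0.05143813, 0.02403254, 0.06297282]), 'finger_gap': 0.9982632472477591}
top {'intrinsics': array([[372.50701742,   0.        , 319.60147911],
       [  0.        , 372.50701742, 199.33530603],
       [  0.        ,   0.        ,   1.        ]]), 'T': array([[-0.02646523, -0.99830607,  0.05181289,  0.50934895],
       [-0.99964226,  0.02622907, -0.00523272,  0.02658034],
       [ 0.00386486, -0.05193284, -0.9986431 ,  1.36815035],
       [ 0.        ,  0.        ,  0.   
[... 280 characters left out ...]
012, -0.69023439,  0.72269224, -1.12624034],
       [ 0.01241677, -0.72341238, -0.69030453,  1.15972807],
       [ 0.        ,  0.        ,  0.        ,  1.        ]])}
{'intrinsics': array([[290.72305815,   0.        , 314.66073739],
       [  0.        , 290.72305815, 196.45574468],
       [  0.        ,   0.        ,   1.        ]]), 'tool_from_camera': array([[-7.89746660e-04, -9.61312904e-01, -2.75457576e-01,
         6.95891229e-02],
       [ 9.99998926e-01, -4.19129221e-04, -1.40432327e-03,
         1.12065761e-03],
       [ 1.23454176e-03, -2.75458390e-01,  9.61312203e-01,
        -1.43480272e-01],
       [ 0.00000000e+00,  0.00000000e+00,  0.00000000e+00,
         1.00000000e+00]])}
```

View pics/top0.png

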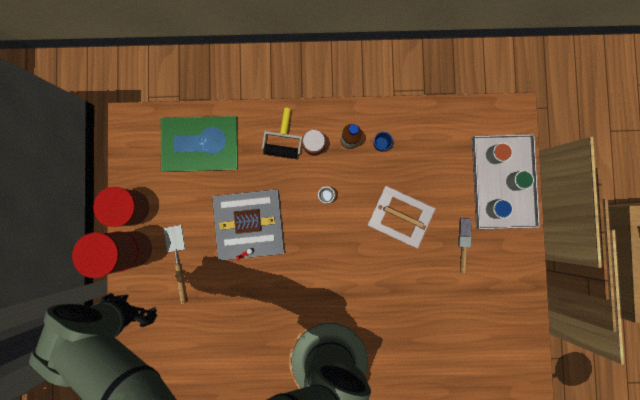

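View pics/side0.png

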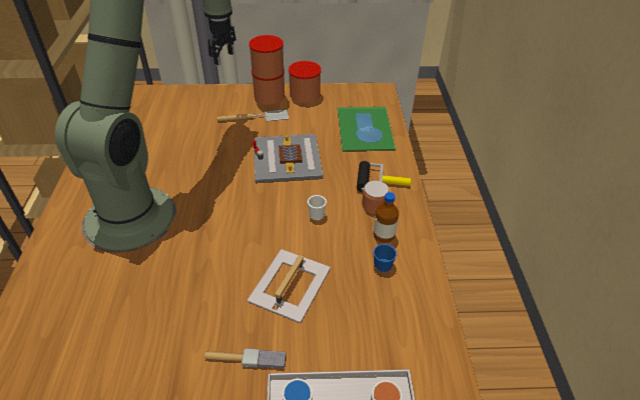

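The top view shows the frame at about px (403,217) with its grip, the board at (249,224) with the red latch at (244,253), and the pot at (326,195). The side view agrees.

```bash
cat > h.py <<'E'
from cell import *
import cv2,numpy as np
from scipy.spatial.transform import Rotation as R
def tool():
    s=get_state();q=s['ee_rot'];T=np.eye(4);T[:3,:3]=R.from_quat(q,scalar_first=True).as_matrix();T[:3,3]=s['ee_pos'];return T
def cam(n,T=None):
    m=camera_model(n);return m['intrinsics'],(m['T'] if n!='wrist' else T@m['tool_from_camera'])
def ray(K,T,uv,z):
    uv=np.atleast_2d(uv).astype(float);d=np.c_[(uv-K[:2,2])/K[0,0],np.ones(len(uv))]@T[:3,:3].T
    return T[:3,3]+d*((z-T[2,3])/d[:,2])[:,None]
def proj(K,T,P):
    c=(np.atleast_2d(P)-T[:3,3])@T[:3,:3];return c[:,:2]/c[:,2:]*K[0,0]+K[:2,2]
def big(mask):
    c=cv2.findContours(mask.astype(np.uint8),0,1)[0];return max(c,key=cv2.contourArea)
def rect(K,T,c,z):
    P=ray(K,T,c[:,0],z);(cx,cy),s,a=cv2.minAreaRect((P[:,:2]*1000).astype(np.float32));b=cv2.boxPoints(((cx,cy),s,a));return (cx,cy),s,a
E
python3 - <<'E'
from h import *
D=np.load('pics/top0.npz');p=D['p'];K,T=cam('top')
hsv=cv2.cvtColor(p,cv2.COLOR_RGB2HSV)
g=np.zeros(p.shape[:2],bool)
def box(x0,y0,x1,y1): 
    m=g.copy();m[y0:y1,x0:x1]=1;return m
gray=(hsv[...,1]<60)
fm=gray&(hsv[...,2]>90)&box(355,175,450,260)
print('frame',rect(K,T,big(fm),.006))
bm=gray&(hsv[...,2]>60)&box(200,180,300,270)
print('board',rect(K,T,big(bm),.015))
red=((hsv[...,0]<6)|(hsv[...,0]>174))&(hsv[...,1]>170)&(hsv[...,2]>100)&box(200,235,300,270)
c=big(red);print('red',c[:,0].min(0),c[:,0].max(0),rect(K,T,c,.035))
ye=(hsv[...,0]>18)&(hsv[...,0]<32)&(hsv[...,1]>150)&box(200,180,300,270)
v,u=np.nonzero(ye);print('bar',rect(K,T,np.c_[u,v][:,None],.019))
a=cv2.resize(p[170:275,200:450],None,fx=3.2,fy=3.2,interpolation=cv2.INTER_CUBIC);cv2.imwrite('pics/topc.png',a[...,::-1])
E
```

```text
frame ((509.59332275390625, -276.41668701171875), (200.767578125, 159.69830322265625), 63.552486419677734)
board ((495.87652587890625, 281.455810546875), (233.07492065429688, 240.3079071044922), 4.379363059997559)
red [241 252] [247 256] ((391.11151123046875, 293.3255615234375), (11.835693359375, 17.716638565063477), 32.2077522277832)
bar ((501.8018798828125, 285.5627746582031), (20.170066833496094, 193.29043579101562), 4.332555294036865)
```

View pics/topc.png

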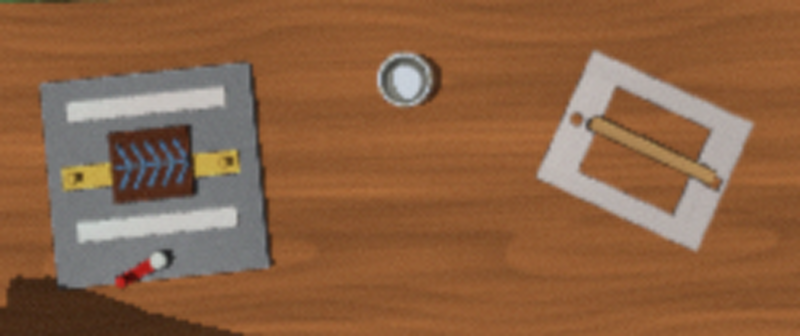

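Crop: pin bar brass ends at about (85,177) and (218,163). The pivot is the pale cap at (160,260) and the red knob end is at (125,280). One frame hole shows at (576,119), and the other is hidden under the grip. I'll go over the board and look from close by.

>>> {"name": "step_arm", "arguments": {
  "commands": [
    [0.085,[-0.33,-0.155,-0.03],1.04],
    [0.085,[-0.33,-0.155,-0.03],1.04],
    [0.085,[-0.33,-0.155,-0.03],1.04],
    [0.085,[-0.33,-0.155,-0.03],1.04],
    [0.085,[-0.33,-0.155,-0.03],1.04],
    [0.085,[-0.33,-0.155,-0.03],1.04],
    [0.085,[-0.33,-0.155,-0.03],1.04],
    [0.085,[-0.33,-0.155,-0.03],1.04],
    [0.085,[-0.33,-0.155,-0.03],1.04],
    [0.085,[-0.33,-0.155,-0.03],1.04]
  ]
}}

```text
time_s: 0.93
ee_pos: [0.5061, 0.2725, 0.2619]
ee_rot: [0.002, 0.683, 0.731, 0.0]
force: [0.1, -0.9, -0.2]
finger_gap: 0.996
```

>>> {"name": "step_arm", "arguments": {
  "commands": [
    [0.085,[0,0,0],0],
    [0.085,[0,0,0],0],
    [0.085,[0,0,0],0]
  ]
}}

```text
time_s: 1.18
ee_pos: [0.5013, 0.2797, 0.261]
ee_rot: [-0.0, 0.678, 0.735, -0.0]
force: [-0.6, -0.0, 0.4]
finger_gap: 0.995
```

```bash
python3 - <<'E'
from h import *
s=get_state();print(s['joints'],s['force']);T=tool();print(T)
p,d=read_camera('wrist');np.savez('pics/w1.npz',p=p,d=d,T=T);cv2.imwrite('pics/w1.png',p[...,::-1])
E
```

```text
[-0.81571098  0.4220861   0.28209351  1.71488487 -0.13442457  1.02406974
 -0.40603657] [-0.55899394 -0.0449928   0.39547038]
[[-8.08562092e-02  9.96725532e-01 -6.98772274e-04  5.01330601e-01]
 [ 9.96725765e-01  8.08562946e-02  9.48295693e-05  2.79736283e-01]
 [ 1.51019190e-04 -6.88816770e-04 -9.99999751e-01  2.61012292e-01]
 [ 0.00000000e+00  0.00000000e+00  0.00000000e+00  1.00000000e+00]]
```

View pics/w1.png

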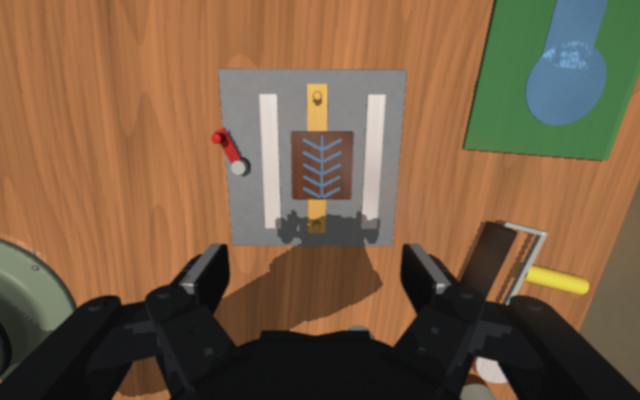

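The wrist view shows the board from (220,70) to (405,245), the bar at x≈307–327, the pins at about (317,97) and (317,224), the latch pivot at (240,167) and the knob at (220,137).

```bash
python3 - <<'E'
from h import *
D=np.load('pics/w1.npz');p=D['p'];K,T=cam('wrist',D['T']);hsv=cv2.cvtColor(p,cv2.COLOR_RGB2HSV)
Z=np.zeros(p.shape[:2],bool)
def box(x0,y0,x1,y1): m=Z.copy();m[y0:y1,x0:x1]=1;return m
bm=(hsv[...,1]<70)&(hsv[...,2]>60)&box(200,50,420,210)
# board edges by line fits on left, right, top
def fitpts(P): 
    vx,vy,x,y=cv2.fitLine(P.astype(np.float32),cv2.DIST_HUBER,0,.01,.01)[:,0];return np.array([x,y]),np.array([vx,vy])
L=[];Rr=[];Tp=[]
for v in list(range(80,120))+list(range(180,205)):
    u=np.nonzero(bm[v,200:420])[0]+200;L.append((u[0]-.5,v));Rr.append((u[-1]+.5,v))
for u in range(235,395):
    Tp.append((u,np.nonzero(bm[:,u])[0][0]-.5))
res=[]
for q in (L,Rr,Tp):
    P=ray(K,T,q,.015)[:,:2]*1000;c,d=fitpts(P);res.append((c,d));print(c,np.degrees(np.arctan2(d[1],d[0])))
ye=(hsv[...,0]>16)&(hsv[...,0]<32)&(hsv[...,1]>130)&(hsv[...,2]>110)&box(295,75,340,130)
q=[[],[]]
for v in range(105,128):
    u=np.nonzero(ye[v])[0];q[0].append((u[0]-.5,v));q[1].append((u[-1]+.5,v))
for k in q:
    P=ray(K,T,k,.019)[:,:2]*1000;c,d=fitpts(P);print('bar',c,np.degrees(np.arctan2(d[1],d[0])))
u=np.nonzero(ye[:,310:325].mean(1)>.8)[0][0]-.5;print('bar top end',ray(K,T,(317,u),.019)*1000)
print('wid',)
red=((hsv[...,0]<8)|(hsv[...,0]>172))&(hsv[...,1]>150)&box(200,110,260,180)
print(cv2.boundingRect(red.astype(np.uint8)))
print('pivot',ray(K,T,(240,167),.045)*1000,'knob',ray(K,T,(221,137),.06)*1000)
a=np.vstack([p[75:135,280:360],p[200:240,280:360]]);cv2.imwrite('pics/w1c.png',cv2.resize(a,None,fx=6,fy=6,interpolation=cv2.INTER_CUBIC)[...,::-1])
E
```

```text
[378.34653 309.9301 ] -85.54545
[611.3649  328.68463] -85.59542
[496.38336 402.55038] 4.1168284
bar [487.26648 343.83273] -85.79902
bar [510.92886 352.03662] -84.76249
bar top end [[496.13692266 384.1482556   19.        ]]
wid
(211, 128, 30, 34)
pivot [[408.11307308 277.82213006  45.        ]] knob [[389.40426455 314.50477211  60.        ]]
```

View pics/w1c.png

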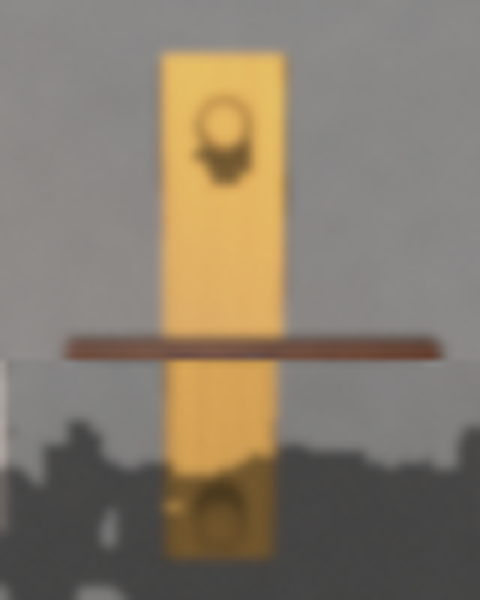

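Crop: the pin tops are at (223,123) and (218,508), which is px (316.8,95.1) and (315.9,224.2) in the full picture.

```bash
python3 - <<'E'
from h import *
D=np.load('pics/w1.npz');K,T=cam('wrist',D['T'])
P=ray(K,T,[(316.75,95.1),(315.9,224.2)],.0365)*1000
print(P,np.linalg.norm(P[0]-P[1]),np.degrees(np.arctan2(-(P[0]-P[1])[0],(P[0]-P[1])[1])),P.mean(0))
a=np.radians(4.43);ex=np.array([np.cos(a),np.sin(a)]);ey=np.array([-ex[1],ex[0]])
xl=np.array([378.35,309.93])@ex;xr=np.array([611.36,328.68])@ex;yt=np.array([496.38,402.55])@ey
ox=(xl+130+xr-105)/2;oy=yt-120;print('width',xr-xl,'origin',ox*ex+oy*ey,'pins in board',[(q[:2]@ex-ox,q[:2]@ey-oy) for q in P])
for n,q in(('pivot',[408.1,277.8]),('knob',[389.4,314.5])):print(n,np.array(q)@ex-ox,np.array(q)@ey-oy)
E
```

```text
[[496.84287025 370.74537257  36.5       ]
 [509.26339315 205.84486762  36.5       ]] 165.3676084480306 4.307459913515484 [503.0531317 288.2951201  36.5      ]
width 233.7621400635225 origin [510.18495942 283.25992429] pins in board [(np.float64(-6.544759033630839), np.float64(88.25463803357928)), (np.float64(-6.898435094321485), np.float64(-77.11259220586464))]
pivot -102.20170545767138 2.4415393566023056
knob -118.01109080379649 40.476304177456996
```

>>> {"name": "step_arm", "arguments": {
  "commands": [
    [0.085,[-0.555,-0.037,0],0.543],
    [0.085,[-0.555,-0.037,0],0.543],
    [0.085,[-0.555,-0.037,0],0.543],
    [0.085,[-0.555,-0.037,0],0.543],
    [0.085,[-0.555,-0.037,0],0.543],
    [0.085,[-0.555,-0.037,0],0.543],
    [0.085,[-0.555,-0.037,0],0.543],
    [0.085,[-0.555,-0.037,0],0.543],
    [0.085,[-0.555,-0.037,0],0.543],
    [0.085,[-0.555,-0.037,0],0.543]
  ]
}}

```text
time_s: 2.07
ee_pos: [0.5071, -0.1388, 0.2614]
ee_rot: [-0.0, 0.85, 0.526, 0.0]
force: [1.1, 0.8, 0.2]
finger_gap: 0.991
```

```bash
python3 -c "
from h import *
s=get_state();T=tool();y=T[:3,1];x=T[:3,0];d=np.array([.5096,-.2764,.26])-T[:3,3]
print(T[:3,3],np.degrees(np.arctan2(y[1],y[0])),d@T[:3,:3],s['joints'])"
```

```text
[ 0.50709624 -0.13883843  0.26143259] -26.463712272336526 [-0.12203233  0.06354289  0.00138455] [-0.24412357  0.36731245  0.52610466  1.84518246 -0.21850142  0.98607626
 -0.08744189]
```

>>> {"name": "step_arm", "arguments": {
  "commands": [
    [0.085,[-0.122,0.063,0],0],
    [0.085,[-0.122,0.063,0],0],
    [0.085,[-0.122,0.063,0],0],
    [0.085,[-0.122,0.063,0],0],
    [0.085,[-0.122,0.063,0],0],
    [0.085,[-0.122,0.063,0],0],
    [0.085,[-0.122,0.063,0],0]
  ]
}}

```text
time_s: 2.65
ee_pos: [0.5094, -0.2737, 0.2611]
ee_rot: [-0.0, 0.85, 0.526, 0.0]
force: [-0.2, 0.6, -0.5]
finger_gap: 0.997
```

```bash
python3 - <<'E'
from h import *
s=get_state();print(s['joints'],s['force'],s['wrist_torque']);T=tool();print(T)
p,d=read_camera('wrist');np.savez('pics/w2.npz',p=p,d=d,T=T);cv2.imwrite('pics/w2.png',p[...,::-1])
E
```

```text
[ 0.01566161  0.46392609  0.53416041  1.71271909 -0.26815107  1.03888385
  0.17865997] [-0.18707381  0.62377529 -0.48423476] [0.00495927 0.02604426 0.02519476]
[[ 4.45902398e-01  8.95081553e-01 -2.56874634e-04  5.09395442e-01]
 [ 8.95081408e-01 -4.45902107e-01  7.64238306e-04 -2.73657548e-01]
 [ 5.69514669e-04 -5.70699402e-04 -9.99999675e-01  2.61091884e-01]
 [ 0.00000000e+00  0.00000000e+00  0.00000000e+00  1.00000000e+00]]
```

View pics/w2.png

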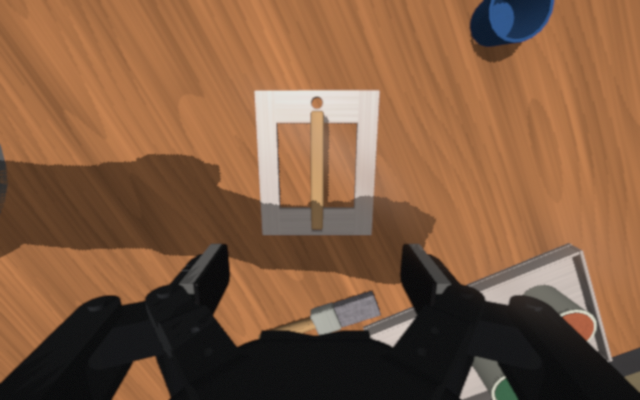

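The frame is upright in view. The hole is at (317,102), the grip runs from (317,112) to (317,229), and the lower hole is covered by the grip. Next I'll measure the hole shape and the grip.

```bash
python3 - <<'E'
from h import *
D=np.load('pics/w2.npz');p=D['p'];K,T=cam('wrist',D['T']);hsv=cv2.cvtColor(p,cv2.COLOR_RGB2HSV)
S=hsv[88:118,303:332,1].astype(int)
w=(hsv[...,1]>90)[93:110,305:330]
for r in range(92,113):print(r,hsv[r,308:327,1])
for z in(.008,):
  print(ray(K,T,[(317,95.5),(317,108.5),(310.5,102),(323.5,102)],z)*1000)
gr=[]
for v in range(130,200):
    g=p[v,300:336].astype(int);gr.append(np.round(g.sum(1)[5:30]).tolist()) if v in(150,180) else 0
print(gr)
E
```

```text
92 [11 11 11 11 11 10 11 10 11 11 11 10 11 11 11 11 11 11 11]
93 [ 9  9  9  9 10  9  9  9  9 10 10 10 10 11 11 11 11 11 11]
94 [10 10 10 10 11 11 10 10 10 10 11 11 10 11 11 11 11 12 12]
95 [11 11 11 12 12 13 15 16 19 18 16 15 12 11 12 12 12 12 12]
96 [13 13 13 15 18 20 23 24 27 27 28 24 22 17 15 14 14 14 15]
97 [14 13 15 21 24 29 42 57 73 76 67 49 33 25 18 17 17 16 16]
98 [ 13  13  17  23  31  55  94 122 132 133 125 104  65  38  26  19  17  16
  16]
99 [ 13  13  21  28  53 104 135 143 145 144 144 135 108  64  35  22  16  16
  16]
100 [ 10  12  22  36  81 130 143 145 144 144 144 144 132  94  47  26  15  13
  12]
101 [ 10  11  21  47 103 138 144 145 144 145 145 145 139 111  59  28  16  12
  11]
102 [ 10  14  25  57 115 140 144 144 145 145 143 144 142 117  66  30  16  11
  11]
103 [ 11  16  28  63 115 139 143 144 145 143 145 144 141 115  64  31  18  13
  13]
104 [ 15  18  30  60 108 136 141 143 144 144 143 143 137 105  57  32  19  17
  16]
105 [ 17  19  28  50  90 125 139 141 143 144 144 139 125  88  48  28  19  17
  17]
106 [ 16  17  22  35  62 100 126 138 139 141 138 128 101  62  36  
[... 170 characters left out ...]
 19 19 23 27 31 37 43 47 47 43 39 33 28 23 19 18 18 18]
110 [19 19 22 31 40 46 49 50 52 53 50 48 46 42 34 24 19 18 18]
111 [19 20 30 47 69 82 85 85 86 86 85 85 83 77 58 36 23 18 17]
112 [ 19  24  39  68  97 106 108 108 109 109 109 109 108 105  84  48  30  20
  18]
[[ 553.37509943 -192.27378403    8.        ]
 [ 546.23451029 -206.65915739    8.        ]
 [ 542.27599456 -195.65509819    8.        ]
 [ 557.37523998 -203.19288042    8.        ]]
[[374, 377, 383, 389, 381, 385, 418, 455, 470, 477, 478, 481, 480, 480, 482, 478, 463, 416, 345, 305, 296, 298, 319, 366, 401], [396, 386, 376, 361, 351, 357, 398, 445, 470, 477, 477, 478, 478, 477, 477, 472, 445, 385, 297, 239, 221, 224, 244, 288, 340]]
```

The visible hole is as tall as it is wide (about 13 mm), so it is the round one. It lies at the end towards world +y, so the frame yaw is about -26.5°. Descending to grasp.

>>> {"name": "step_arm", "arguments": {
  "commands": [
    [0.05,[-0.001,0.002,0.04],0],
    [0.05,[-0.001,0.002,0.08],0],
    [0.05,[-0.001,0.002,0.12],0],
    [0.05,[-0.001,0.002,0.16],0],
    [0.05,[-0.001,0.002,0.19],0],
    [0.05,[-0.001,0.002,0.21],0],
    [0.05,[-0.001,0.002,0.225],0],
    [0.05,[-0.001,0.002,0.233],0],
    [0.05,[-0.001,0.002,0.238],0],
    [0.05,[-0.001,0.002,0.238],0]
  ]
}}

```text
time_s: 3.53
ee_pos: [0.5105, -0.2762, 0.0231]
ee_rot: [-0.0, 0.85, 0.526, -0.0]
force: [0.2, 0.2, 0.8]
finger_gap: 0.588
```

>>> {"name": "step_arm", "arguments": {
  "commands": [
    [0.03,[0,0,0],0],
    [0.02,[0,0,0],0],
    [0.01,[0,0,0],0],
    [0.005,[0,0,0],0],
    [0.005,[0,0,0],0],
    [0.005,[0,0,0],0]
  ]
}}

```text
time_s: 4.03
ee_pos: [0.5109, -0.277, 0.0244]
ee_rot: [0.0, 0.851, 0.526, 0.001]
force: [-1.7, 1.1, 9.2]
finger_gap: 0.174
```

>>> {"name": "step_arm", "arguments": {
  "commands": [
    [0.005,[0,0,0],0],
    [0.005,[0,0,0],0],
    [0.005,[0,0,-0.01],0],
    [0.005,[0,0,-0.02],0],
    [0.005,[0,0,-0.03],0],
    [0.005,[0,0,-0.03],0]
  ]
}}

```text
time_s: 4.53
ee_pos: [0.5113, -0.2775, 0.0558]
ee_rot: [0.001, 0.851, 0.526, 0.001]
force: [0.7, 0.3, -3.8]
finger_gap: 0.175
```

```bash
python3 -c "
from h import *
s=get_state();print(s['joints'],s['force'],s['wrist_torque'],s['finger_gap'],tool())"
```

```text
[ 0.13488931  0.73384591  0.3795825   1.85710536 -0.43496237  0.62985844
  0.31723774] [ 0.74096771  0.29838451 -3.80477892] [-0.03173267 -0.09971016 -0.01821519] 0.17535321598098133 [[ 4.47602506e-01  8.94228360e-01  2.76357428e-03  5.11330056e-01]
 [ 8.94232613e-01 -4.47600958e-01 -1.19003149e-03 -2.77499286e-01]
 [ 1.72818585e-04  3.00393933e-03 -9.99995473e-01  5.58275965e-02]
 [ 0.00000000e+00  0.00000000e+00  0.00000000e+00  1.00000000e+00]]
```

>>> {"name": "step_arm", "arguments": {
  "commands": [
    [0.005,[0,0,-0.035],0],
    [0.005,[0,0,-0.07],0],
    [0.005,[0,0,-0.105],0],
    [0.005,[0,0,-0.14],0],
    [0.005,[0,0,-0.14],0],
    [0.005,[0,0,-0.14],0]
  ]
}}

```text
time_s: 5.03
ee_pos: [0.5111, -0.2771, 0.1949]
ee_rot: [0.001, 0.851, 0.526, 0.001]
force: [0.2, 0.2, -5.8]
finger_gap: 0.172
```

```bash
cat >> h.py <<'E'
def go(x,y,z,deg):
    T=tool();d=(np.array([x,y,z])-T[:3,3])@T[:3,:3];h=np.degrees(np.arctan2(T[1,1],T[0,1]))
    s=get_state();print('t',s['time_s'],'pos',T[:3,3].round(4),'F',s['force'].round(1),'M',s['wrist_torque'].round(2),'gap',round(s['finger_gap'],3),'heading',h.round(2),'tilt',T[2,:2].round(4));print('shift',d.round(4),'turn',np.radians(h-deg).round(4))
E
python3 -c "
from h import *
go(.5035,.2854,.195,4.4)"
```

```text
t 5.0333 pos [ 0.5111 -0.2771  0.1949] F [ 0.2  0.2 -5.8] M [0.02 0.04 0.02] gap 0.172 heading -26.57 tilt [0.0007 0.0033]
shift [ 0.4997 -0.2583 -0.0006] turn -0.5405
```

>>> {"name": "step_arm", "arguments": {
  "commands": [
    [0.005,[0.015,-0.008,0],-0.02],
    [0.005,[0.04,-0.021,0],-0.045],
    [0.005,[0.065,-0.034,0],-0.07],
    [0.005,[0.09,-0.047,0],-0.1],
    [0.005,[0.115,-0.06,0],-0.125],
    [0.005,[0.14,-0.073,0],-0.15],
    [0.005,[0.165,-0.086,0],-0.18],
    [0.005,[0.19,-0.099,0],-0.205],
    [0.005,[0.215,-0.112,0],-0.23],
    [0.005,[0.24,-0.125,0],-0.26]
  ]
}}

```text
time_s: 5.87
ee_pos: [0.5049, -0.005, 0.192]
ee_rot: [-0.001, 0.775, 0.632, -0.001]
force: [0.5, -0.3, -4.9]
finger_gap: 0.175
```

```bash
python3 -c "
from h import *
go(.5035,.2854,.195,4.4)"
```

```text
t 5.8667 pos [ 0.5049 -0.005   0.192 ] F [ 0.5 -0.3 -4.9] M [ 0.01 -0.09 -0.01] gap 0.175 heading -11.62 tilt [-0.0007 -0.002 ]
shift [ 0.2841 -0.0599 -0.0031] turn -0.2796
```

>>> {"name": "step_arm", "arguments": {
  "commands": [
    [0.005,[0.025,-0.005,0],-0.025],
    [0.005,[0.055,-0.012,0],-0.055],
    [0.005,[0.085,-0.018,0],-0.085],
    [0.005,[0.115,-0.024,0],-0.115],
    [0.005,[0.145,-0.03,0],-0.145],
    [0.005,[0.175,-0.037,0],-0.175],
    [0.005,[0.205,-0.043,0],-0.205],
    [0.005,[0.235,-0.05,0],-0.235],
    [0.005,[0.265,-0.056,0],-0.265],
    [0.005,[0.284,-0.06,-0.003],-0.28]
  ]
}}

```text
time_s: 6.7
ee_pos: [0.5031, 0.287, 0.1942]
ee_rot: [-0.001, 0.678, 0.735, -0.001]
force: [-0.2, -0.1, -3.9]
finger_gap: 0.175
```

>>> {"name": "step_arm", "arguments": {
  "commands": [
    [0.005,[0,0,0],0],
    [0.005,[0,0,0],0],
    [0.005,[0,0,0],0]
  ]
}}

```text
time_s: 6.95
ee_pos: [0.5043, 0.2827, 0.1952]
ee_rot: [-0.0, 0.68, 0.733, -0.001]
force: [0.8, -0.2, -4.4]
finger_gap: 0.176
```

```bash
python3 - <<'E'
from h import *
go(.5035,.2854,.195,4.4)
T=tool();p,d=read_camera('wrist');np.savez('pics/w3.npz',p=p,d=d,T=T);cv2.imwrite('pics/w3.png',p[...,::-1])
E
```

```text
t 6.95 pos [0.5043 0.2827 0.1952] F [ 0.8 -0.2 -4.4] M [-0.02 -0.02  0.  ] gap 0.176 heading 4.31 tilt [-0.0014 -0.0016]
shift [ 0.0027 -0.0006  0.0002] turn -0.0016
```

View pics/w3.png

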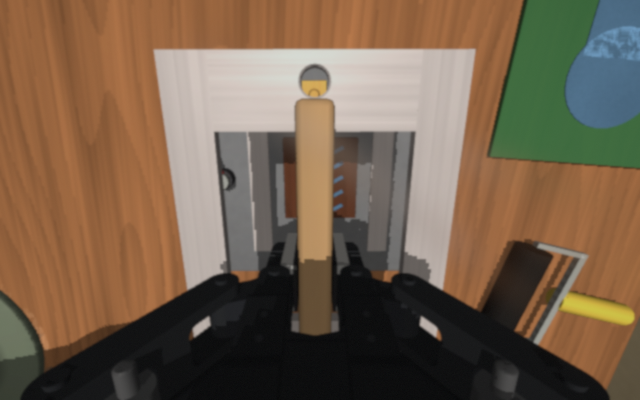

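The frame hangs level. The round hole is at about (314,80), and the pin tip shows through it at about (314,94). I'll crop this to measure both.

```bash
python3 - <<'E'
from h import *
D=np.load('pics/w3.npz');p=D['p']
a=p[55:105,285:345];cv2.imwrite('pics/w3c.png',cv2.resize(a,None,fx=10,fy=10,interpolation=cv2.INTER_CUBIC)[...,::-1])
E
```

```text
(no output)
```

View pics/w3c.png

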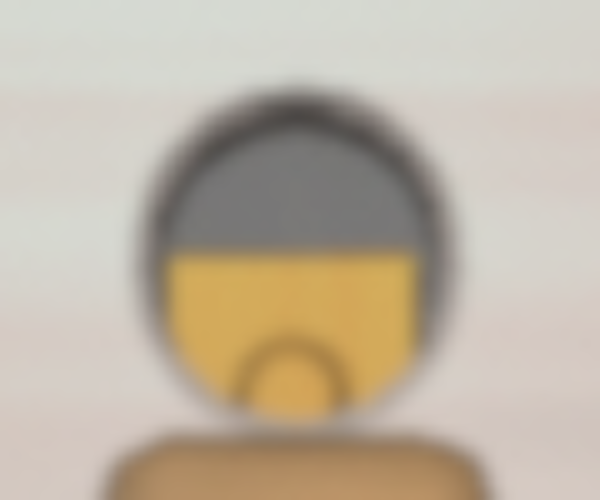

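```bash
python3 - <<'E'
from h import *
D=np.load('pics/w3.npz');Tt=D['T'];K,T=cam('wrist',Tt)
h=ray(K,T,(314.4,80.35),Tt[2,3]-.0244+.008)[0]*1000
pin=ray(K,T,(313.75,94.05),.035)[0]*1000
e=ray(K,T,[(314.4,79.55)],.019)[0]*1000
a=np.radians(4.4);ex=np.array([np.cos(a),np.sin(a)]);ey=np.array([-ex[1],ex[0]])
t=Tt[:3,3]*1000
print('hole rel tool',(h-t)[:2]@ex,(h-t)[:2]@ey,'pin',pin,'pin-hole board xy',(pin-h)[:2]@ex,(pin-h)[:2]@ey)
print('barend-15 - hole',(e-h)[:2]@ey-15)
print('grip depth', D['d'][250,314], 'hole-rim depth',D['d'][70,314],(T[:3,:3]@np.array([(314-K[0,2])/K[0,0],(70-K[1,2])/K[0,0],1])*D['d'][70,314]+T[:3,3]), 'tcp z',t[2])
E
```

```text
hole rel tool 0.7883625735418778 86.72618344494661 pin [497.16893886 370.71378567  35.        ] pin-hole board xy -1.178468307001637 1.5299819918750253
barend-15 - hole 1.4773984921778371
grip depth 0.12838739 hole-rim depth 0.29878125 [0.49551308 0.39512079 0.01541166] tcp z 195.17094753656124
```

>>> {"name": "step_arm", "arguments": {
  "commands": [
    [0.005,[0.0005,-0.0003,0.02],0],
    [0.005,[0.001,-0.0006,0.045],0],
    [0.005,[0.0015,-0.001,0.07],0],
    [0.005,[0.0015,-0.0012,0.09],0],
    [0.005,[0.0015,-0.0012,0.105],0],
    [0.005,[0.0015,-0.0012,0.115],0],
    [0.005,[0.0015,-0.0012,0.122],0],
    [0.005,[0.0015,-0.0012,0.125],0],
    [0.005,[0.0015,-0.0012,0.125],0],
    [0.005,[0.0015,-0.0012,0.125],0]
  ]
}}

```text
time_s: 7.83
ee_pos: [0.5038, 0.2853, 0.0719]
ee_rot: [0.0, 0.68, 0.733, 0.0]
force: [0.0, 0.2, -3.7]
finger_gap: 0.176
```

```bash
python3 - <<'E'
from h import *
go(.503,.2841,.0614,4.4)
T=tool();p,d=read_camera('wrist');np.savez('pics/w4.npz',p=p,d=d,T=T)
a=p[50:110,280:350];cv2.imwrite('pics/w4c.png',cv2.resize(a,None,fx=8,fy=8,interpolation=cv2.INTER_CUBIC)[...,::-1])
E
```

```text
t 7.8333 pos [0.5038 0.2853 0.0719] F [ 0.   0.2 -3.7] M [-0.02 -0.03  0.03] gap 0.176 heading 4.33 tilt [0.0004 0.0007]
shift [-0.0011 -0.0009  0.0105] turn -0.0011
```

View pics/w4c.png

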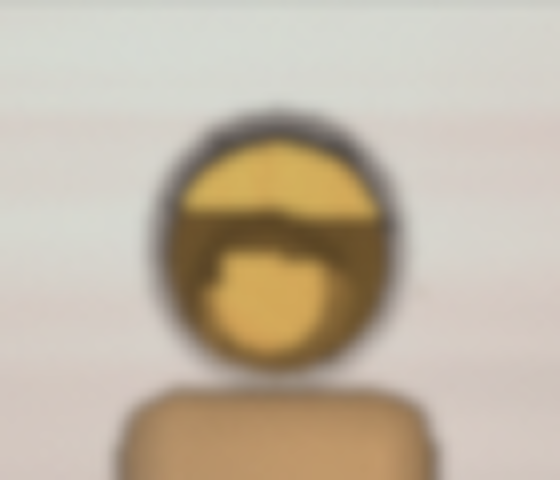

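```bash
python3 - <<'E'
from h import *
D=np.load('pics/w4.npz');Tt=D['T'];K,T=cam('wrist',Tt)
f=lambda c,r:(280+(c+.5)/8-.5,50+(r+.5)/8-.5)
h=ray(K,T,f(279,242),Tt[2,3]-.0164)[0]*1000
pin=ray(K,T,f(268,295),.037)[0]*1000
a=np.radians(4.4);ex=np.array([np.cos(a),np.sin(a)]);ey=np.array([-ex[1],ex[0]]);t=Tt[:3,3]*1000
print((h-t)[:2]@ex,(h-t)[:2]@ey,pin,'pin-hole',(pin-h)[:2]@ex,(pin-h)[:2]@ey)
E
```

```text
0.8069623810234511 87.02857500284605 [497.23158099 370.36696963  37.        ] pin-hole -0.8208785053632616 -1.6732577973569378
```

Through the hole, the pin's flat top is centred at crop (268,295) and the hole at (279,242). That means a correction of -0.8 mm in board x and -1.6 mm in board y, then a slow descent.

>>> {"name": "step_arm", "arguments": {
  "commands": [
    [0.005,[-0.0008,-0.0004,0],0],
    [0.005,[-0.0016,-0.0008,0],0],
    [0.005,[-0.0016,-0.0008,0.002],0],
    [0.005,[-0.0016,-0.0008,0.004],0],
    [0.005,[-0.0016,-0.0008,0.006],0],
    [0.005,[-0.0016,-0.0008,0.008],0],
    [0.005,[-0.0016,-0.0008,0.009],0],
    [0.005,[-0.0016,-0.0008,0.01],0],
    [0.005,[-0.0016,-0.0008,0.011],0],
    [0.005,[-0.0016,-0.0008,0.011],0]
  ]
}}

```text
time_s: 8.72
ee_pos: [0.5027, 0.2836, 0.0601]
ee_rot: [-0.0, 0.68, 0.733, -0.0]
force: [-0.7, 0.2, -5.0]
finger_gap: 0.172
```

```bash
python3 -c "
from h import *
go(.5031,.2836,.0434,4.4)"
```

```text
t 8.7167 pos [0.5027 0.2836 0.0601] F [-0.7  0.2 -5. ] M [-0.01  0.01  0.02] gap 0.172 heading 4.35 tilt [-0.0001 -0.0002]
shift [-0.      0.0004  0.0167] turn -0.0008
```

>>> {"name": "step_arm", "arguments": {
  "commands": [
    [0.005,[0,0,0.001],0],
    [0.005,[0,0,0.002],0],
    [0.005,[0,0,0.003],0],
    [0.005,[0,0,0.004],0],
    [0.005,[0,0,0.004],0]
  ]
}}

```text
time_s: 9.13
ee_pos: [0.5027, 0.2836, 0.0561]
ee_rot: [-0.0, 0.68, 0.733, -0.0]
force: [-0.1, -0.0, -5.6]
finger_gap: 0.175
```

```bash
python3 -c "
from h import *
go(.5031,.2836,.0434,4.4)"
```

```text
t 9.1333 pos [0.5027 0.2836 0.0561] F [-0.1 -0.  -5.6] M [-0.06 -0.01  0.02] gap 0.175 heading 4.35 tilt [-0.0001 -0.0002]
shift [0.     0.0004 0.0127] turn -0.0009
```

>>> {"name": "step_arm", "arguments": {
  "commands": [
    [0.005,[0,0,0.0015],0],
    [0.005,[0,0,0.003],0],
    [0.005,[0,0,0.0045],0],
    [0.005,[0,0,0.006],0],
    [0.005,[0,0,0.0075],0],
    [0.005,[0,0,0.0085],0],
    [0.005,[0,0,0.0095],0],
    [0.005,[0,0,0.0095],0]
  ]
}}

```text
time_s: 9.8
ee_pos: [0.5027, 0.2836, 0.0466]
ee_rot: [-0.0, 0.68, 0.733, -0.0]
force: [-0.7, -0.7, -3.5]
finger_gap: 0.175
```

```bash
python3 -c "
from h import *
go(.5031,.2836,.0434,4.4)"
```

```text
t 9.8 pos [0.5027 0.2836 0.0466] F [-0.7 -0.7 -3.5] M [-0.    0.03  0.01] gap 0.175 heading 4.35 tilt [-0.0002 -0.0002]
shift [0.     0.0004 0.0032] turn -0.0008
```

>>> {"name": "step_arm", "arguments": {
  "commands": [
    [0.005,[0,0,0.0005],0],
    [0.005,[0,0,0.001],0],
    [0.005,[0,0,0.0015],0],
    [0.005,[0,0,0.002],0],
    [0.005,[0,0,0.0025],0],
    [0.005,[0,0,0.0025],0]
  ]
}}

```text
time_s: 10.3
ee_pos: [0.5027, 0.2836, 0.0442]
ee_rot: [-0.0, 0.68, 0.733, -0.0]
force: [-0.7, -0.1, -4.1]
finger_gap: 0.173
```

>>> {"name": "step_arm", "arguments": {
  "commands": [
    [0.005,[0,0,0.0004],0],
    [0.005,[0,0,0.0008],0],
    [0.005,[0,0,0.0008],0]
  ]
}}

```text
time_s: 10.55
ee_pos: [0.5028, 0.2837, 0.0435]
ee_rot: [-0.0, 0.68, 0.733, 0.0]
force: [0.0, 1.0, -4.0]
finger_gap: 0.172
```

>>> {"name": "step_arm", "arguments": {
  "commands": [
    [0.005,[0,0,0.0004],0],
    [0.005,[0,0,0.0008],0],
    [0.005,[0,0,0.0008],0]
  ]
}}

```text
time_s: 10.8
ee_pos: [0.5028, 0.2836, 0.0434]
ee_rot: [-0.0, 0.68, 0.733, 0.0]
force: [-3.8, -1.3, 13.4]
finger_gap: 0.177
```

>>> {"name": "step_arm", "arguments": {
  "commands": [
    [0.005,[0,0,0.0003],0],
    [0.005,[0,0,0.0006],0],
    [0.005,[0,0,0.0006],0]
  ]
}}

```text
time_s: 11.05
ee_pos: [0.5028, 0.2836, 0.0434]
ee_rot: [-0.0, 0.68, 0.733, 0.0]
force: [-8.7, -3.7, 23.7]
finger_gap: 0.177
```

It is seated at exactly the predicted height (TCP 43.4 mm). I'll relieve the press, then release.

>>> {"name": "step_arm", "arguments": {
  "commands": [
    [0.005,[0,0,-0.0006],0],
    [0.005,[0,0,-0.0012],0],
    [0.02,[0,0,-0.0012],0],
    [0.03,[0,0,-0.0012],0],
    [0.05,[0,0,-0.0012],0],
    [0.05,[0,0,-0.0012],0],
    [0.05,[0,0,-0.0012],0],
    [0.05,[0,0,-0.0012],0]
  ]
}}

```text
time_s: 11.72
ee_pos: [0.5028, 0.2836, 0.0433]
ee_rot: [0.0, 0.68, 0.733, 0.0]
force: [-0.5, 0.8, -0.3]
finger_gap: 0.589
```

>>> {"name": "step_arm", "arguments": {
  "commands": [
    [0.05,[0,0,-0.01],0],
    [0.05,[0,0,-0.03],0],
    [0.05,[0,0,-0.06],0],
    [0.05,[0,0,-0.1],0],
    [0.05,[0,0,-0.14],0],
    [0.05,[0,0,-0.17],0],
    [0.05,[0,0,-0.17],0],
    [0.05,[0,0,-0.17],0]
  ]
}}

```text
time_s: 12.38
ee_pos: [0.5033, 0.284, 0.2156]
ee_rot: [0.0, 0.68, 0.733, 0.002]
force: [0.2, 0.4, -1.3]
finger_gap: 0.585
```

```bash
python3 - <<'E'
from h import *
go(.503,.2836,.2134,4.4)
T=tool();p,d=read_camera('wrist');np.savez('pics/w5.npz',p=p,d=d,T=T)
cv2.imwrite('pics/w5.png',p[...,::-1])
K,C=cam('wrist',T)
for uv in [(230,120),(250,220),(390,120),(380,220),(290,75),(340,75)]:
    u,v=uv;P=C[:3,:3]@np.array([(u-K[0,2])/K[0,0],(v-K[1,2])/K[0,0],1])*d[v,u]+C[:3,3];print(uv,P.round(4))
E
```

```text
t 12.3833 pos [0.5033 0.284  0.2156] F [ 0.2  0.4 -1.3] M [ 0.04  0.03 -0.05] gap 0.585 heading 4.36 tilt [0.0022 0.0029]
shift [-0.0004 -0.0003  0.0022] turn -0.0007
(230, 120) [0.4037 0.34   0.0176]
(250, 220) [0.4301 0.2245 0.0278]
(390, 120) [0.5852 0.3536 0.0169]
(380, 220) [0.5895 0.2336 0.0204]
(290, 75) [0.469  0.3928 0.0154]
(340, 75) [0.5238 0.397  0.015 ]
```

View pics/w5.png

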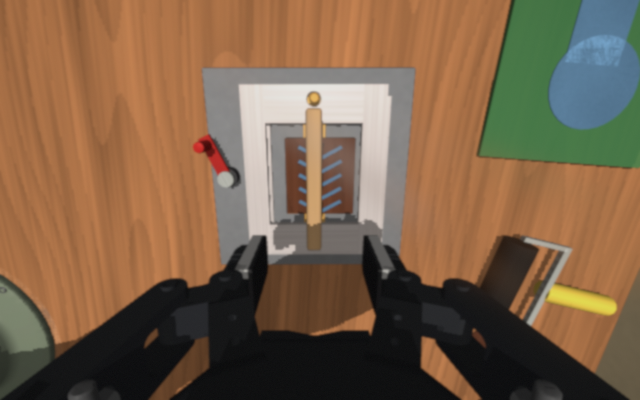

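The frame lies home with the brass pin in the round hole at (314,98). The latch knob top is at about (203,145) and the pivot at (228,178). Measuring the knob and pivot.

```bash
python3 - <<'E'
from h import *
D=np.load('pics/w5.npz');p=D['p'];d=D['d'];Tt=D['T'];K,C=cam('wrist',Tt)
a=cv2.resize(p[125:195,185:250],None,fx=8,fy=8,interpolation=cv2.INTER_CUBIC);cv2.imwrite('pics/w5c.png',a[...,::-1])
for uv in [(250,110),(255,200),(375,110),(372,200),(300,110),(330,90),(203,145)]:
    u,v=uv;P=C[:3,:3]@np.array([(u-K[0,2])/K[0,0],(v-K[1,2])/K[0,0],1])*d[v,u]+C[:3,3];print(uv,P.round(4))
E
```

```text
(250, 110) [0.4283 0.3527 0.0276]
(255, 200) [0.4359 0.2506 0.0287]
(375, 110) [0.5646 0.3629 0.0277]
(372, 200) [0.5746 0.2607 0.0276]
(300, 110) [0.4828 0.3568 0.0279]
(330, 90) [0.5137 0.3797 0.0276]
(203, 145) [0.3887 0.3153 0.0621]
```

View pics/w5c.png

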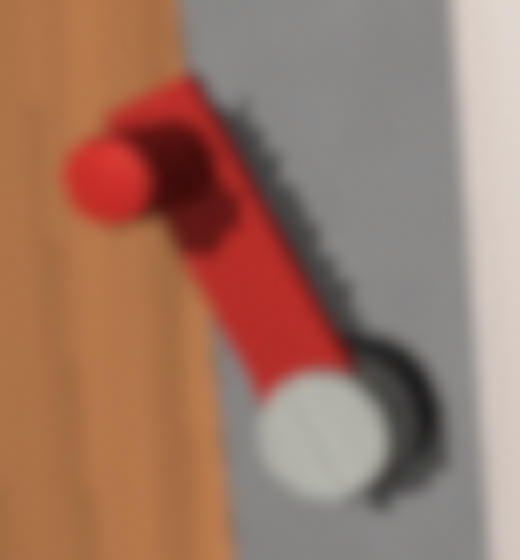

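Crop: the knob top is at (110,180) and the pivot cap at (325,435). The frame's top depth is about 27.7 mm at all six points, so it is flat and home.

```bash
python3 - <<'E'
from h import *
D=np.load('pics/w5.npz');d=D['d'];Tt=D['T'];K,C=cam('wrist',Tt)
f=lambda c,r:(185+(c+.5)/8-.5,125+(r+.5)/8-.5)
k=ray(K,C,f(110,180),.0615)[0]*1000
u,v=225,179;zc=(C[:3,:3]@np.array([(u-K[0,2])/K[0,0],(v-K[1,2])/K[0,0],1])*d[v,u]+C[:3,3])[2]
c=ray(K,C,f(325,435),zc)[0]*1000
print('knob',k,'pivot',c,np.linalg.norm((k-c)[:2]),'theta',np.arctan2(*(k-c)[1::-1])-np.radians(4.4))
go(k[0]/1e3,k[1]/1e3,.11,4.4)
E
```

```text
knob [383.66864279 312.74918364  61.5       ] pivot [403.93398115 276.1006741   39.05787049] 41.87836183683004 theta 1.9991184933190964
t 12.4333 pos [0.5027 0.2837 0.2141] F [-0.8 -0.2 -0.8] M [ 0.04  0.03 -0.01] gap 0.588 heading 4.36 tilt [0.0008 0.0008]
shift [ 0.0379 -0.1166  0.104 ] turn -0.0007
```

>>> {"name": "step_arm", "arguments": {
  "commands": [
    [0.045,[0.012,-0.036,0],-0.11],
    [0.045,[0.024,-0.072,0],-0.22],
    [0.045,[0.036,-0.107,0],-0.33],
    [0.045,[0.038,-0.117,0.02],-0.428],
    [0.045,[0.038,-0.117,0.06],-0.428],
    [0.045,[0.038,-0.117,0.09],-0.428],
    [0.045,[0.038,-0.117,0.104],-0.428],
    [0.045,[0.038,-0.117,0.104],-0.428],
    [0.045,[0.038,-0.117,0.104],-0.428]
  ]
}}

```text
time_s: 13.18
ee_pos: [0.3828, 0.3119, 0.1086]
ee_rot: [-0.0, 0.509, 0.861, -0.001]
force: [0.2, 0.5, 0.2]
finger_gap: 0.525
```

```bash
python3 -c "
from h import *
go(.3837,.3127,.042,28.9);print(get_state()['joints'])"
```

```text
t 13.1833 pos [0.3828 0.3119 0.1086] F [0.2 0.5 0.2] M [-0.01 -0.01  0.02] gap 0.525 heading 28.85 tilt [-0.001  -0.0025]
shift [0.0003 0.0013 0.0666] turn -0.0008
[-0.93725389  0.51111877  0.17596112  2.05032228 -0.15298092  0.59489635
 -0.1525603 ]
```

>>> {"name": "step_arm", "arguments": {
  "commands": [
    [0.045,[0,0.001,0.025],0],
    [0.045,[0,0.001,0.045],0],
    [0.045,[0,0.001,0.06],0],
    [0.045,[0,0.001,0.067],0],
    [0.045,[0,0.001,0.067],0],
    [0.03,[0,0.001,0.067],0],
    [0.022,[0,0.001,0.067],0],
    [0.022,[0,0.001,0.067],0],
    [0.022,[0,0.001,0.067],0]
  ]
}}

```text
time_s: 13.93
ee_pos: [0.3844, 0.3135, 0.0431]
ee_rot: [0.0, 0.508, 0.861, 0.001]
force: [0.4, -0.3, -0.3]
finger_gap: 0.259
```

```bash
cat >> h.py <<'E'
def arc(thetas,z=.042,lead=0):
    T=tool();h=np.arctan2(T[1,1],T[0,1])
    for th in thetas:
        w=th-lead+np.radians(4.4);P=np.array([.4039+.0419*np.cos(w),.2761+.0419*np.sin(w),z])
        print(th,((P-T[:3,3])@T[:3,:3]).round(4),(h-(w-np.pi/2)).round(3))
E
python3 -c "
from h import *
go(.3837,.3127,.042,28.9);arc(2.0-.07*np.arange(1,11))"
```

```text
t 13.9333 pos [0.3844 0.3135 0.0431] F [ 0.4 -0.3 -0.3] M [ 0.02 -0.01 -0.03] gap 0.259 heading 28.88 tilt [0.0004 0.0013]
shift [-0.0003 -0.001   0.0011] turn -0.0003
1.93 [-0.0003  0.0019  0.0011] 0.068
1.8599999999999999 [-0.0006  0.0048  0.0011] 0.138
1.79 [-0.0011  0.0077  0.0011] 0.208
1.72 [-0.0018  0.0105  0.0011] 0.278
1.65 [-0.0027  0.0133  0.0011] 0.348
1.58 [-0.0038  0.016   0.0011] 0.418
1.51 [-0.0051  0.0187  0.0011] 0.488
1.44 [-0.0066  0.0212  0.0011] 0.558
1.3699999999999999 [-0.0082  0.0236  0.0011] 0.628
1.2999999999999998 [-0.01    0.0259  0.0011] 0.698
```

>>> {"name": "step_arm", "arguments": {
  "commands": [
    [0.022,[0,0.002,0],0.07],
    [0.022,[-0.0006,0.0048,0],0.14],
    [0.022,[-0.0011,0.0077,0],0.21],
    [0.022,[-0.0018,0.0105,0],0.28],
    [0.022,[-0.0027,0.0133,0],0.35],
    [0.022,[-0.0038,0.016,0],0.42],
    [0.022,[-0.0051,0.0187,0],0.49],
    [0.022,[-0.0066,0.0212,0],0.56],
    [0.022,[-0.0082,0.0236,0],0.63],
    [0.022,[-0.01,0.0259,0],0.7]
  ]
}}

```text
time_s: 14.77
ee_pos: [0.4116, 0.317, 0.0427]
ee_rot: [-0.0, 0.774, 0.633, 0.0]
force: [-1.2, -0.5, -0.1]
finger_gap: 0.256
```

```bash
python3 -c "
from h import *
go(.3837,.3127,.042,28.9);arc(1.3-.07*np.arange(1,11))"
```

```text
t 14.7667 pos [0.4116 0.317  0.0427] F [-1.2 -0.5 -0.1] M [-0.12  0.26  0.01] gap 0.256 heading -11.42 tilt [ 0.0003 -0.0003]
shift [-0.0097 -0.0265  0.0007] turn -0.7037
1.23 [0.0002 0.0033 0.0007] 0.065
1.1600000000000001 [-0.0001  0.0062  0.0007] 0.135
1.09 [-0.0006  0.0091  0.0007] 0.205
1.02 [-0.0013  0.0119  0.0007] 0.275
0.95 [-0.0022  0.0147  0.0007] 0.345
0.88 [-0.0033  0.0175  0.0007] 0.415
0.81 [-0.0045  0.0201  0.0007] 0.485
0.74 [-0.006   0.0226  0.0007] 0.555
0.6699999999999999 [-0.0076  0.0251  0.0007] 0.625
0.6 [-0.0094  0.0274  0.0007] 0.695
```

>>> {"name": "step_arm", "arguments": {
  "commands": [
    [0.022,[0,0.003,0],0.07],
    [0.022,[0,0.006,0],0.14],
    [0.022,[-0.0006,0.009,0],0.21],
    [0.022,[-0.0013,0.0119,0],0.28],
    [0.022,[-0.0022,0.0147,0],0.35],
    [0.022,[-0.0033,0.0175,0],0.42],
    [0.022,[-0.0045,0.0201,0],0.49],
    [0.022,[-0.006,0.0226,0],0.56],
    [0.022,[-0.0076,0.0251,0],0.63],
    [0.022,[-0.0094,0.0274,0],0.7]
  ]
}}

```text
time_s: 15.6
ee_pos: [0.4365, 0.3026, 0.0426]
ee_rot: [-0.0, 0.944, 0.33, -0.0]
force: [-1.2, 0.2, -1.1]
finger_gap: 0.258
```

```bash
python3 -c "
from h import *
go(.3837,.3127,.042,28.9);arc(.6-.06*np.arange(1,13))"
```

```text
t 15.6 pos [0.4365 0.3026 0.0426] F [-1.2  0.2 -1.1] M [ 0.06  0.3  -0.03] gap 0.258 heading -51.52 tilt [ 0.0002 -0.0007]
shift [-0.035  -0.0408  0.0007] turn -1.4035
0.54 [-0.0002  0.0027  0.0006] 0.055
0.48 [-0.0004  0.0052  0.0006] 0.115
0.42 [-0.0007  0.0077  0.0006] 0.175
0.36 [-0.0012  0.0102  0.0006] 0.235
0.3 [-0.0019  0.0126  0.0006] 0.295
0.24 [-0.0027  0.015   0.0006] 0.355
0.18 [-0.0036  0.0173  0.0006] 0.415
0.12 [-0.0047  0.0196  0.0006] 0.475
0.05999999999999994 [-0.0059  0.0218  0.0006] 0.535
0.0 [-0.0073  0.0239  0.0006] 0.595
-0.05999999999999994 [-0.0088  0.0259  0.0006] 0.655
-0.12 [-0.0104  0.0279  0.0006] 0.715
```

>>> {"name": "step_arm", "arguments": {
  "commands": [
    [0.022,[0,0.0027,0],0.06],
    [0.022,[-0.0004,0.0052,0],0.12],
    [0.022,[-0.0007,0.0077,0],0.18],
    [0.022,[-0.0012,0.0102,0],0.24],
    [0.022,[-0.0019,0.0126,0],0.3],
    [0.022,[-0.0027,0.015,0],0.36],
    [0.022,[-0.0036,0.0173,0],0.42],
    [0.022,[-0.0047,0.0196,0],0.48],
    [0.022,[-0.0059,0.0218,0],0.54],
    [0.022,[-0.0073,0.0239,0],0.6]
  ]
}}

```text
time_s: 16.43
ee_pos: [0.4459, 0.2796, 0.0427]
ee_rot: [-0.001, 0.999, 0.036, 0.0]
force: [0.3, 1.6, -0.6]
finger_gap: 0.258
```

```bash
python3 -c "
from h import *
go(.3837,.3127,.042,28.9)"
```

```text
t 16.4333 pos [0.4459 0.2796 0.0427] F [ 0.3  1.6 -0.6] M [ 0.31 -0.11  0.02] gap 0.258 heading -85.86 tilt [ 0.0003 -0.0012]
shift [-0.0597 -0.0375  0.0008] turn -2.003
```

>>> {"name": "step_arm", "arguments": {
  "commands": [
    [0.022,[0,0.001,0],0],
    [0.022,[0,0.002,0],0],
    [0.022,[0,0.003,0],0],
    [0.022,[0,0.004,0],0]
  ]
}}

```text
time_s: 16.77
ee_pos: [0.4463, 0.2753, 0.0425]
ee_rot: [-0.0, 0.999, 0.038, 0.0]
force: [0.3, 1.3, -0.4]
finger_gap: 0.26
```

>>> {"name": "step_arm", "arguments": {
  "commands": [
    [0.022,[0,0.0005,0],0],
    [0.022,[0,0.001,0],0],
    [0.022,[0,0.001,0],0]
  ]
}}

```text
time_s: 17.02
ee_pos: [0.4462, 0.274, 0.0423]
ee_rot: [-0.0, 0.999, 0.038, -0.0]
force: [-0.2, 0.6, 0.0]
finger_gap: 0.261
```

>>> {"name": "step_arm", "arguments": {
  "commands": [
    [0.022,[0,0.0005,0],0],
    [0.022,[0,0.001,0],0],
    [0.022,[0,0.001,0],0]
  ]
}}

```text
time_s: 17.27
ee_pos: [0.4463, 0.2733, 0.0423]
ee_rot: [-0.0, 0.999, 0.037, 0.0]
force: [0.8, 1.8, -0.2]
finger_gap: 0.258
```

>>> {"name": "step_arm", "arguments": {
  "commands": [
    [0.022,[0,0.0005,0],0],
    [0.022,[0,0.001,0],0],
    [0.022,[0,0.001,0],0]
  ]
}}

```text
time_s: 17.52
ee_pos: [0.4463, 0.273, 0.0423]
ee_rot: [-0.001, 0.999, 0.038, 0.0]
force: [0.4, 8.0, -0.5]
finger_gap: 0.256
```

Stop reached (8 N). I'll back off, open, go straight up and check.

>>> {"name": "step_arm", "arguments": {
  "commands": [
    [0.022,[0,-0.002,0],0],
    [0.022,[0,-0.005,0],0],
    [0.03,[0,-0.006,0],0],
    [0.04,[0,-0.006,0],0],
    [0.04,[0,-0.006,0],0],
    [0.04,[0,-0.006,-0.02],0],
    [0.04,[0,-0.006,-0.05],0],
    [0.04,[0,-0.006,-0.09],0],
    [0.04,[0,-0.006,-0.13],0],
    [0.04,[0,-0.006,-0.16],0]
  ]
}}

```text
time_s: 18.35
ee_pos: [0.4463, 0.2774, 0.205]
ee_rot: [-0.0, 0.999, 0.037, 0.0]
force: [0.5, 0.6, 0.3]
finger_gap: 0.466
```

>>> {"name": "step_arm", "arguments": {
  "commands": [
    [0.04,[0,0,-0.01],-0.5],
    [0.04,[-0.05,-0.02,-0.02],-0.5],
    [0.04,[-0.05,-0.02,-0.02],-0.5],
    [0.04,[-0.05,-0.02,-0.02],-0.5],
    [0.04,[-0.05,-0.02,-0.02],-0.5],
    [0.04,[-0.05,-0.02,-0.02],-0.5]
  ]
}}

```text
time_s: 18.85
ee_pos: [0.3948, 0.2941, 0.2225]
ee_rot: [-0.0, 0.96, 0.281, 0.0]
force: [0.3, 0.2, -0.4]
finger_gap: 0.467
```

```bash
python3 - <<'E'
from h import *
go(.5,.28,.22,4.4)
T=tool();p,d=read_camera('wrist');t,td=read_camera('top')
np.savez('pics/w6.npz',p=p,d=d,T=T)
a=p[:,:];b=cv2.resize(t[100:280,150:450],None,fx=2.13,fy=1.1) if 0 else t[95:285,140:460]
cv2.imwrite('pics/w6.png',np.vstack([a,b.repeat(1,0) if b.shape[1]==640 else np.hstack([b,np.zeros((190,320,3),np.uint8)])])[...,::-1])
E
```

```text
t 18.85 pos [0.3948 0.2941 0.2225] F [ 0.3  0.2 -0.4] M [0.02 0.03 0.01] gap 0.467 heading -57.31 tilt [ 0.0003 -0.0005]
shift [0.081  0.0687 0.0024] turn -1.077
```

View pics/w6.png

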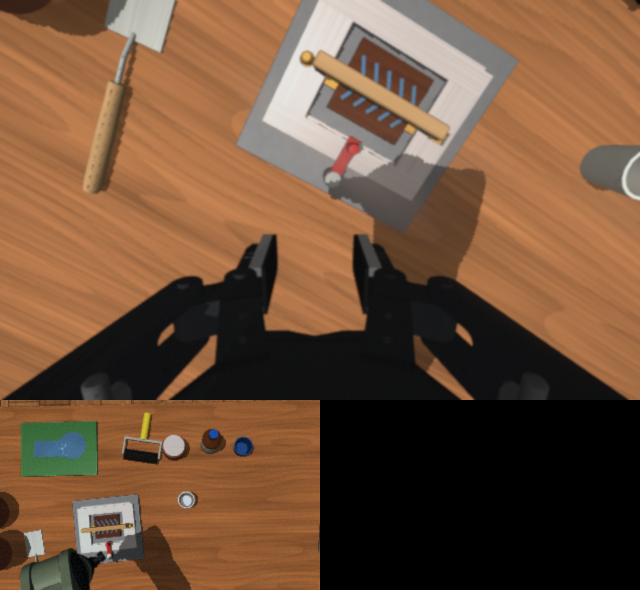

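The latch arm from (333,178) to (353,147) lies along board x over the frame's near edge, the frame is flat on both pins, and the bystanders are in place. I'll run one numeric check and hand in.

```bash
python3 - <<'E'
from h import *
D=np.load('pics/w6.npz');d=D['d'];K,C=cam('wrist',D['T'])
k=ray(K,C,(353,146),.0615)[0]*1e3;c=ray(K,C,(333,178),.039)[0]*1e3
print('theta',np.arctan2(*(k-c)[1::-1])-np.radians(4.4),np.linalg.norm((k-c)[:2]))
for u,v in [(275,130),(320,15),(470,80),(290,90),(400,35)]:
    print((u,v),((C[:3,:3]@np.array([(u-K[0,2])/K[0,0],(v-K[1,2])/K[0,0],1])*d[v,u]+C[:3,3])*1e3).round(1))
print(get_state()['force']);print(hand_in())
E
```

```text
theta 0.04465950854022557 43.19621799050579
(275, 130) [412.9 361.4  16.4]
(320, 15) [538.8 380.2  26.8]
(470, 80) [574.3 209.   27.2]
(290, 90) [460.  368.4  27.3]
(400, 35) [568.5 299.6  26.7]
[ 0.92303417 -0.53813086 -0.48267945]
the job is handed in; nothing more can be done
None
```

The frame is hung on both brass pins, flat and fully home, and the red latch is swung shut over its near edge. I handed the job in at about 19 s of the 64 s allowed.

- **Finding the pins:** I located the real pins by sighting through the round hole; the bar sits about 6.5 mm towards board -x.
- **Lowering:** The frame slid down with no noticeable pin contact. It stopped at exactly the predicted home height. I pressed to about 24 N on the force reading (roughly 28 N on the board with the frame's weight), which is under the 30 N limit but not by much.
- **Latch:** I moved it by the knob to its stop at about 8 N, backed off, and left the gripper clear of everything.

Last checks:
- **Frame level:** Its top reads 26.7–27.3 mm at four points, where 27 mm is home. A fifth sample, at 16.4 mm, landed on the board rather than the frame.
- **Latch angle:** It measures about 0.04 rad, which is closed within camera error.
- **Pins:** I saw the round-hole pin standing in its hole. The slot end stayed hidden under the grip, so I judge that side only by the level frame and the seating height.
- **Bystanders:** Those visible in the last pictures, including the pot, brayer, bottle and blue cup, look undisturbed. The brush, at the frame's starting place, was outside the last view.

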